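Shim the rocking microscope

ROBOT

A 7-joint arm with a two-finger parallel gripper is mounted at the origin on the work surface. World frame = base frame: x ahead of the robot, y to its left, z up, the work surface at z = 0. Lengths are in m, angles in rad, forces in N, time in s.
With the tool pointing down it reaches from about 0.425 to 0.875 m from the base axis. Payload 4.7 kg.
Tool frame: the origin (TCP) lies on the centre line of the jaws, within the pads' length; the fingertips stand ahead of it and the grasp point (between the pads) lies 2 mm behind it (nose_length is the z of the fingertips in the tool frame, in m); z points along the fingers, y is the line along which they close (so a half turn about z gives the same grasp; the last joint's range is limited). The gripper opens to 87 mm and grips with 3 to 60 N. Pads are 19 mm wide; open, the fingers measure 117 mm over their backs; the gripper's body (75 mm by 190 mm) begins 51 mm behind the grasp point.
Start: joints at [1.184, 0.321, -0.07, 1.45, 0.023, 1.371, -0.057], TCP at [0.254, -0.599, 0.24] pointing down, gripper open.
Joint ranges: [-2.86, 2.86], [-0.3, 2.09], [-1.38, 1.24], [0.06, 2.45], [-1.56, 4.7], [0.09, 2.05], [-2.69, 2.69]. Speed limits (rad/s): [2.57, 2.57, 3.14, 3.14, 3.14, 3.14, 3.14].

INTERFACE

Orientations are given as a rotation vector (axis times angle).
In Python, from bench import * gives the robot as it stands.
- The arm moves only by the tool send_rows, never from a script. Its arguments are lists of equal length, an entry for each row: "xyz": the shift along the tool's x, y, z in mm, a list of three; "dr": the turn, a rotation vector about the tool's x, y, z in rad, a list of three. A call has exactly 10 rows; each row is the pose to reach, as a shift and turn from the pose commanded when the call began, along the tool's axes at that moment; what a row does not reach only later rows make up. A row lasts 1/12 s, in which the tool goes at most 41.7 mm and 7.16 degrees, less where a joint would pass 70% of its speed; a pose out of reach is approached as far as the arm can. A call with a gripper value outside its range is refused whole. "jaw" is the finger opening in mm, from 0 to 87, set as the call begins (left out, the last holds). The fingers move at their own pace and stop on an object; "grip_force" is the grip in N (left out, the last holds). Time passes only in rows, so rows that repeat a pose let the fingers close, or fill a call up. It gives the time, the measured TCP pose, the force, the opening and the grip force at its end, in the units of the state.
- get_state(): the state, without advancing time (a new reading comes with each control period).
- get_image(name): name is "scene" or "top" or "wrist"; returns the picture (420x560x3 uint8, red, green, blue); there is no depth.
- calibration(name): a dict with "vfov" (degrees; the focal length in pixels is half the picture's height over the tangent of half this angle, whatever the lens; pixels are square), "cx", "cy" (the principal point, pixels), "rvec" (rotation vector, rad) and "tvec" (3), from world to camera coordinates, as OpenCV has them; the wrist camera has in their place "hand_eye" (4x4, takes a point from camera to tool coordinates, whose origin is the TCP and whose axes are the flange's). Camera axes: x right, y down, z forward; pixel columns grow to the right and rows downward; lengths in m; the calibration is good to about 2 mm. A picture is of the moment at which its call begins: read the wrist's pose just before it. calibration takes no time and is no camera call.
- close_job(): hands the job in; it is judged then, once.
The state is a dict: "time": time; "joint_positions": joint angles; "qd": joint speeds; "joint_torque": joint torques, N m; "position": TCP position; "tool_rot": TCP orientation; "ft_force": force on the tool from outside, world axes, zero at the start; "torque": the same for the moment, N m; "grip_width": opening from 0.0 (shut) to 1.0 (fully open); "grip_force": force on a finger pad.
Only numpy, scipy, OpenCV 4.12 (cv2) and the standard library are available. Lean on these libraries where they do the work, as an engineer would, in place of code of your own. Each camera call takes 0.05 s, during which the arm holds its last target. There are 200 camera calls.

TASK

The white microscope rocks because its steel-capped foot has lost its rubber pad. Push the orange wedge along the bench, thin end first, under that foot until it is snug and carries some of the weight; never lift the wedge off the bench, and do not shove the microscope or jack it out of level. Then press down with a fingertip on the steel cap over that foot, with about 5 newtons for a second, to check that it no longer rocks, and let go; leave the box, bottle and screwdriver alone.

Things in the scene. Friction and masses are not known exactly. Their poses are not given: they have to be found in the camera images.
- microscope: Inspection microscope, loose, 1.6 to 2.6 kg, 260 mm high. Origin on the bench under the centre of its white cross-shaped base, z up. Legs along +x, -x, +y, -y end in feet 110 mm from the origin. The -x foot has a steel cap and a bare stub that hangs clear of the bench; the others have black caps and rubber pads. It stands level but tips up to 0.08 rad when the steel cap is pressed.
- hub (a point): Centre of the top of the base, 42 mm above the bench, axes as the microscope's. The legs (20 mm wide) and the round hub (124 mm across) lie 28 to 42 mm above the bench. The steel column stands at x = +45 mm, the black tube (46 mm across) at x = -5 mm from 115 mm above the bench up.
- short_foot (a point): Lowest point of the bare domed steel stub (16 mm across) of the -x leg, 9 mm above the bench while the microscope stands level. Axes as the microscope's.
- short_cap (a point): Centre of the top of the steel cap over the bare foot, 46 mm above the bench; the cap is a flat disc 30 mm across. This is where to press.
- wedge: Orange plastic wedge, loose, 56 to 91 g, 100 mm long, 44 mm wide; the top slopes evenly from 21 mm thick at the -x end to 3 mm at the +x end. Origin at the centre of its flat underside; +x points to the thin end. It meets the bare foot when that is about 16 mm ahead of its origin.
- wedge_back (a point): Middle of the upright flat face at the thick (-x) end, 44 mm wide and 21 mm high, 10 mm above the bench: where to push. Sliding free takes under 1 N; once it meets the foot the push grows within 3 mm of travel past 4 N (snug); at about 10 N the microscope starts to slide away. The wedge stays put when let go.
- ply_box: Open plywood box with finger joints, 90 x 70 x 50 mm, bystander; origin under its centre.
- glue: White glue bottle, 44 mm across, 80 mm high, bystander; origin under its centre.
- driver: Screwdriver lying on the bench, bystander; origin at its middle.
There are look-alikes about, which are no part of the job. There is more than one size of the wedge; the job needs the middle-sized.

How it is judged:
By the outcome, as a careful person would: the job done as asked, in the order asked, and still so for the second after the job is handed in, with the robot touching nothing.
It also fails if it takes over 56 s, if anything falls off the work surface, if the arm or the gripper's body presses on something with over 40 N, if the wrist force passes 120 N, or if a joint passes its speed limit or range.

## Working session

There is one attempt and no reset: what is moved stays moved. The work goes in short steps, Python scripts to look and compute and a tool call to move; the robot and the scene stay as the last step left them, time stands still between calls to the robot, and variables do not carry over. Pictures are saved under pics/ and viewed, at most 10 in all, crops included, and the job is handed in when it is done.

Besides the shell and the picture viewer there is one more tool, called after ">>>" by a JSON object that holds its "api" and its "payload", one argument or row to a line. send_rows: Moves the arm, as the interface text tells. Its arguments: {"type":"object","properties":{"xyz":{"type":"array"},"dr":{"type":"array"},"jaw":{"type":"number"},"grip_force":{"type":"number"}},"required":["xyz","dr"]}

```bash
mkdir -p pics; ls; cat > h.py <<'E'
from bench import *
import numpy as np, cv2
from scipy.spatial.transform import Rotation as R
def ray(cam,u,v,z,st=None):
    c=calibration(cam); f=210/np.tan(np.radians(c["vfov"])/2)
    d=np.array([(u-c["cx"])/f,(v-c["cy"])/f,1])
    if cam=="wrist":
        st=st or get_state(); H=np.array(c["hand_eye"]); T=np.eye(4); T[:3,:3]=R.from_rotvec(st["tool_rot"]).as_matrix(); T[:3,3]=st["position"]
        M=T@H; o=M[:3,3]; w=M[:3,:3]@d
    else:
        Rm=R.from_rotvec(np.ravel(c["rvec"])).as_matrix(); o=-Rm.T@np.ravel(c["tvec"]); w=Rm.T@d
    return o+w*(z-o[2])/w[2]
E
python3 - <<'E'
from h import *
s=get_state(); print(s); print(calibration("top")); 
import bench; print([n for n in dir(bench) if not n.startswith('_')])
for n in("scene","top"): cv2.imwrite(f"pics/{n}0.png",cv2.resize(get_image(n)[:,:,::-1],(800,600),interpolation=2))
E
```

```text
pics
{'time': 0.0, 'joint_positions': array([ 1.18410198,  0.32181107, -0.07008656,  1.45170797,  0.02260987,
        1.37078911, -0.05689051]), 'qd': array([-0.00087631,  0.00122381, -0.00082605, -0.00037275,  0.0002862 ,
       -0.00049646, -0.00204676]), 'joint_torque': array([-1.34168960e-03, -4.91291285e+01, -4.04707426e-01, -3.12528706e+01,
       -6.38995506e-02,  4.36739030e-02,  1.82643525e-04]), 'position': array([ 0.25334201, -0.59801637,  0.2384527 ]), 'tool_rot': array([-3.07688004e+00, -6.25058121e-01,  7.69438314e-04]), 'ft_force': array([-0.683667  , -0.05744189, -0.20421338]), 'torque': array([-0.01681804,  0.01449566,  0.00364297]), 'grip_force': 0.0, 'grip_width': 0.9957166764113411}
{'vfov': 49.93572014185449, 'cx': 279.5330656700712, 'cy': 207.48864119077342, 'rvec': array([ 2.14647598, -2.15120532,  0.22039599]), 'tvec': array([-0.08799288,  0.58536982,  0.91388967])}
['MotionError', 'calibration', 'close_job', 'get_image', 'get_state', 'nose_length']
```

View pics/top0.png

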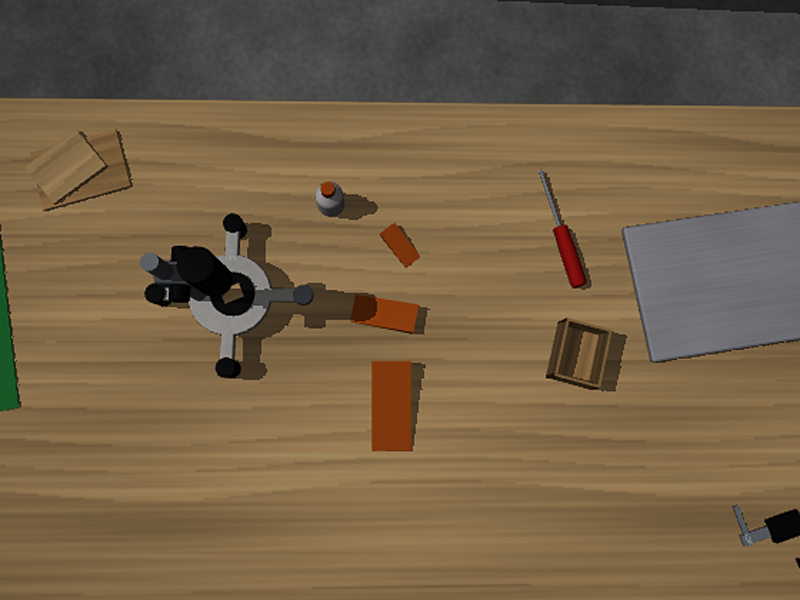

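View pics/scene0.png

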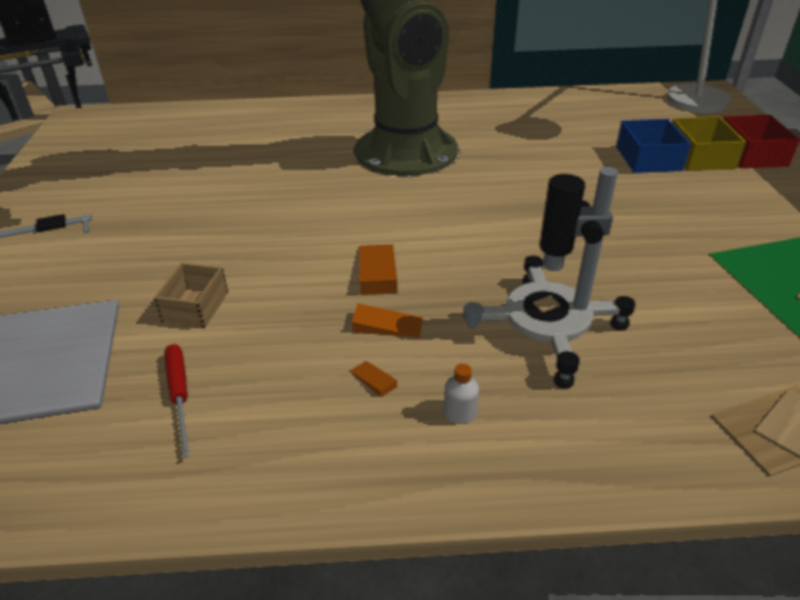

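The top view shows three orange wedges at (400,245) small, (385,312) middle and (392,406) large. The middle one, next to the steel-capped foot at (303,294), fits. I'll confirm it in a crop.

```bash
python3 - <<'E'
from h import *
im=get_image("top")[:,:,::-1]
cv2.imwrite("pics/crop1.png",cv2.resize(im[145:265,140:300],(800,600),interpolation=cv2.INTER_CUBIC))
k=0.7
for n,u,v,z in [("cap",303,294,.046),("blackL?",233,222,.046),("blackR",228,368,.046),("glue",330,185,.08),("wA",418,305,.02),("wB",413,333,.02)]:
    print(n,ray("top",u*k,v*k,z).round(4))
print(nose_length)
E
```

```text
cap [0.5896 0.055  0.046 ]
blackL? [0.7008 0.1633 0.046 ]
blackR [0.4795 0.1622 0.046 ]
glue [0.7487 0.0143 0.08  ]
wA [ 0.5771 -0.1192  0.02  ]
wB [ 0.5336 -0.1111  0.02  ]
0.017
```

View pics/crop1.png

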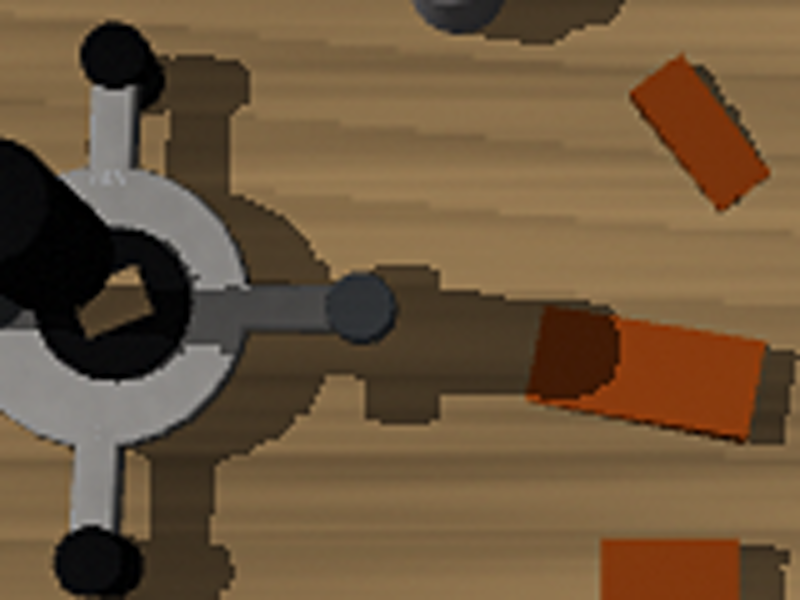

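```bash
python3 - <<'E'
from h import *
P=lambda u,v,z: ray("top",140+u/5,145+v/5,z)
cap=P(361,307,.046);bl=P(112,55,.046);br=P(88,562,.046)
t1,t2,k1,k2=P(543,308,.003),P(527,402,.003),P(765,342,.021),P(746,442,.021)
print("cap",cap,"hub",(bl+br)/2, "span",np.linalg.norm(bl-br))
hub=(bl+br)/2; d=(hub-cap)[:2]; print("leg dir deg",np.degrees(np.arctan2(d[1],d[0])),np.linalg.norm(d)); e=(bl-br)[:2]; print("perp-dir deg",np.degrees(np.arctan2(e[1],e[0]))+90)
print(t1,t2,k1,k2,[np.linalg.norm((a-b)[:2]) for a,b in((t1,t2),(k1,k2),(t1,k1),(t2,k2))])
a=((t1+t2)/2-(k1+k2)/2)[:2]; print("wedge c",(t1+t2+k1+k2)/4,"yaw",np.degrees(np.arctan2(a[1],a[0])))
s=get_state();print(R.from_rotvec(s["tool_rot"]).as_matrix().round(3))
E
```

```text
cap [0.58831952 0.05478954 0.046     ] hub [0.58968331 0.1655532  0.046     ] span 0.21951078187474346
leg dir deg 89.29457495871637 0.11077205108539459
perp-dir deg 89.5928623105461
[ 0.59539062 -0.02156814  0.003     ] [ 0.55288713 -0.01472419  0.003     ] [ 0.57714377 -0.12001528  0.021     ] [ 0.5328415  -0.11123382  0.021     ] [np.float64(0.04305097312281952), np.float64(0.04516420177950544), np.float64(0.10012385451415014), np.float64(0.09856944955964014)]
wedge c [ 0.56456576 -0.06688536  0.012     ] yaw 78.88769196094607
[[ 0.921  0.39  -0.001]
 [ 0.39  -0.921  0.001]
 [-0.    -0.001 -1.   ]]
```

>>> {"api": "send_rows", "payload": {
  "xyz": [
    [15,-10,0],
    [45,-30,0],
    [80,-53,0],
    [115,-77,0],
    [150,-100,0],
    [185,-123,0],
    [220,-147,0],
    [255,-170,0],
    [280,-187,0],
    [290,-193,0]
  ],
  "dr": [
    [0,0,-0.04],
    [0,0,-0.12],
    [0,0,-0.2],
    [0,0,-0.28],
    [0,0,-0.36],
    [0,0,-0.44],
    [0,0,-0.52],
    [0,0,-0.6],
    [0,0,-0.66],
    [0,0,-0.7]
  ],
  "jaw": 14
}}

```text
time: 0.98
position: [0.4487, -0.3013, 0.2397]
tool_rot: [-2.668, -1.658, -0.004]
ft_force: [-0.1, 0.9, 1.0]
grip_width: 0.324
grip_force: 0.0
```

```bash
cat >> h.py <<'E'
def to(x,y,z,yawx):
    s=get_state(); M=R.from_rotvec(s["tool_rot"]); c,n=np.cos(np.radians(yawx)),np.sin(np.radians(yawx))
    G=R.from_matrix([[c,n,0],[n,-c,0],[0,0,-1]])
    print("t %.2f pos %s F %s jaw %.1f yaw %.2f"%(s["time"],s["position"].round(4),s["ft_force"].round(2),s["grip_width"]*87,np.degrees(np.arctan2(*M.as_matrix()[1::-1,0]))))
    print("shift",(M.inv().apply(np.array([x,y,z])-s["position"])*1000).round(1),"dr",(M.inv()*G).as_rotvec().round(4))
E
python3 -c "
from h import *
to(.5483,-.1503,.12,78.9)"
```

```text
t 0.98 pos [ 0.4487 -0.3013  0.2397] F [-0.08  0.89  0.98] jaw 28.2 yaw 63.72
shift [179.2  22.4 120.2] dr [ 0.0008 -0.0024 -0.265 ]
```

>>> {"api": "send_rows", "payload": {
  "xyz": [
    [15,2,10],
    [40,5,27],
    [65,8,44],
    [90,11,60],
    [115,14,77],
    [140,17,94],
    [160,20,107],
    [172,21,115],
    [178,22,120],
    [178,22,120]
  ],
  "dr": [
    [0,0,-0.03],
    [0,0,-0.06],
    [0,0,-0.09],
    [0,0,-0.12],
    [0,0,-0.15],
    [0,0,-0.18],
    [0,0,-0.21],
    [0,0,-0.24],
    [0,0,-0.27],
    [0,0,-0.27]
  ]
}}

```text
time: 1.82
position: [0.545, -0.1584, 0.118]
tool_rot: [-2.428, -1.99, 0.002]
ft_force: [0.0, 0.5, 0.0]
grip_width: 0.16
grip_force: 0.0
```

```bash
python3 - <<'E'
from h import *
to(.5483,-.1503,.0215,78.9)
s=get_state()
cv2.imwrite("pics/w1.png",cv2.resize(get_image("wrist")[:,:,::-1],(800,600),interpolation=2))
print(s["position"],s["tool_rot"])
E
```

```text
t 1.82 pos [ 0.545  -0.1584  0.118 ] F [0.02 0.45 0.02] jaw 14.0 yaw 78.67
shift [ 8.6  1.8 96.5] dr [-0.0023 -0.0005 -0.004 ]
[ 0.54504883 -0.15842478  0.11804845] [-2.42822762e+00 -1.99003075e+00  1.68804346e-03]
```

View pics/w1.png

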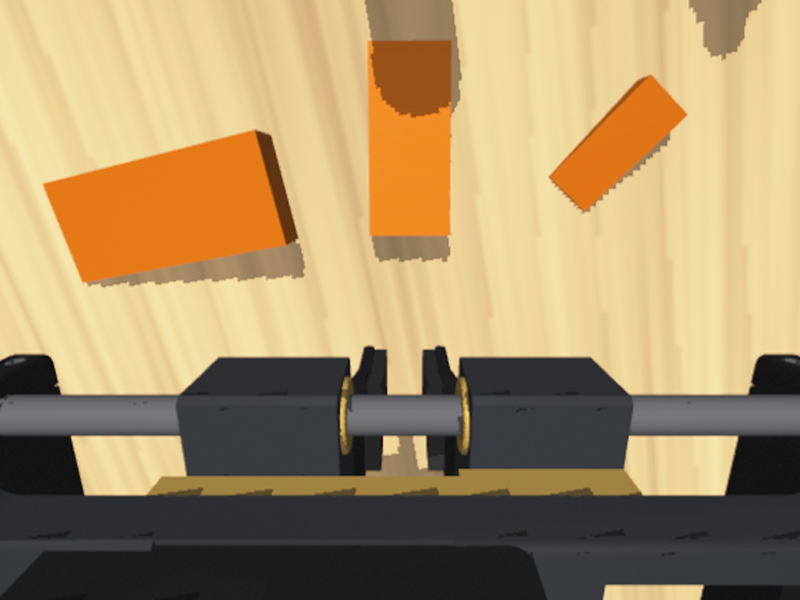

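The wrist picture shows the middle wedge straight ahead, with its back edge at (370–450,236), and the fingers centred on it at column 405. Now going down behind it.

>>> {"api": "send_rows", "payload": {
  "xyz": [
    [0,1,8],
    [0,1,22],
    [0,1,38],
    [0,1,54],
    [0,1,68],
    [0,1,80],
    [0,1,88],
    [0,1,92],
    [0,1,92],
    [0,1,92]
  ],
  "dr": [
    [0,0,0],
    [0,0,0],
    [0,0,0],
    [0,0,0],
    [0,0,0],
    [0,0,0],
    [0,0,0],
    [0,0,0],
    [0,0,0],
    [0,0,0]
  ]
}}

```text
time: 2.7
position: [0.5468, -0.1595, 0.028]
tool_rot: [2.432, 1.988, 0.0]
ft_force: [0.3, 0.0, 0.7]
grip_width: 0.162
grip_force: 0.0
```

```bash
python3 - <<'E'
from h import *
to(.5883-.086*.1925,.0548-.086*.9813,.0225,78.9)
s=get_state(); p=[ray("wrist",u*.7,236*.7,.021,dict(s,position=np.array([.54505,-.15842,.11805]),tool_rot=np.array([-2.42823,-1.99003,.00169]))) for u in(370,450)]; print(p)
E
```

```text
t 2.70 pos [ 0.5468 -0.1595  0.028 ] F [0.33 0.01 0.72] jaw 14.1 yaw 78.52
shift [132.2  -1.4   5.4] dr [ 0.0007  0.0003 -0.0066]
[array([ 0.53421834, -0.11190058,  0.021     ]), array([ 0.57714368, -0.12051642,  0.021     ])]
```

>>> {"api": "send_rows", "payload": {
  "xyz": [
    [6,0,2],
    [14,0,5],
    [22,0,5],
    [28,0,5],
    [33,0,5],
    [38,0,5],
    [44,0,5],
    [51,0,5],
    [58,-1,5],
    [64,-1,5]
  ],
  "dr": [
    [0,0,-0.006],
    [0,0,-0.006],
    [0,0,-0.006],
    [0,0,-0.006],
    [0,0,-0.006],
    [0,0,-0.006],
    [0,0,-0.006],
    [0,0,-0.006],
    [0,0,-0.006],
    [0,0,-0.006]
  ]
}}

```text
time: 3.53
position: [0.5583, -0.0953, 0.0226]
tool_rot: [-2.426, -1.996, 0.0]
ft_force: [-0.3, -1.5, 0.8]
grip_width: 0.159
grip_force: 0.3
```

>>> {"api": "send_rows", "payload": {
  "xyz": [
    [7,0,0],
    [14,0,0],
    [21,0,0],
    [28,0,0],
    [35,0,0],
    [42,0,0],
    [48,-0.5,0],
    [53,-0.5,0],
    [56,-0.5,0],
    [56,-0.5,0]
  ],
  "dr": [
    [0,0,0],
    [0,0,0],
    [0,0,0],
    [0,0,0],
    [0,0,0],
    [0,0,0],
    [0,0,0],
    [0,0,0],
    [0,0,0],
    [0,0,0]
  ]
}}

```text
time: 4.37
position: [0.5686, -0.04, 0.0225]
tool_rot: [-2.425, -1.997, -0.001]
ft_force: [0.2, -1.1, -0.8]
grip_width: 0.158
grip_force: 0.0
```

```bash
python3 - <<'E'
from h import *
to(.5883-.0755*.1925,.0548-.0755*.9813,.0225,78.9)
s=get_state();print(s["ft_force"])
a=get_image("top")[:,:,::-1];b=get_image("wrist")[:,:,::-1]
o=np.hstack([cv2.resize(a[145:265,140:300],(400,300),interpolation=2),cv2.resize(b,(400,300),interpolation=2)]);cv2.imwrite("pics/m2.png",o)
E
```

```text
t 4.37 pos [ 0.5686 -0.04    0.0225] F [ 0.18 -1.12 -0.77] jaw 13.8 yaw 78.95
shift [21.3  1.1  0. ] dr [-0.0001 -0.0005  0.0009]
[ 0.1771226  -1.11730586 -0.77419651]
```

View pics/m2.png

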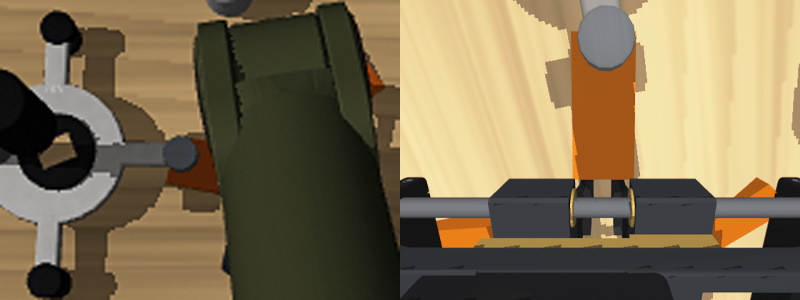

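The wedge is straight on and the cap is centred over it. Closing in slowly.

>>> {"api": "send_rows", "payload": {
  "xyz": [
    [2,0,0],
    [4,0,0],
    [6,0,0],
    [8,0,0],
    [10,0,0],
    [12,0,0],
    [13.5,0,0],
    [15,0,0],
    [15,0,0],
    [15,0,0]
  ],
  "dr": [
    [0,0,0],
    [0,0,0],
    [0,0,0],
    [0,0,0],
    [0,0,0],
    [0,0,0],
    [0,0,0],
    [0,0,0],
    [0,0,0],
    [0,0,0]
  ]
}}

```text
time: 5.3
position: [0.5715, -0.0262, 0.0226]
tool_rot: [2.426, 1.996, 0.0]
ft_force: [-0.7, -0.5, -0.5]
grip_width: 0.159
grip_force: 0.0
```

>>> {"api": "send_rows", "payload": {
  "xyz": [
    [0.5,0,0],
    [1,0,0],
    [1.5,0,0],
    [2,0,0],
    [2.5,0,0],
    [3,0,0],
    [3,0,0],
    [3,0,0],
    [3,0,0],
    [3,0,0]
  ],
  "dr": [
    [0,0,0],
    [0,0,0],
    [0,0,0],
    [0,0,0],
    [0,0,0],
    [0,0,0],
    [0,0,0],
    [0,0,0],
    [0,0,0],
    [0,0,0]
  ]
}}

```text
time: 6.13
position: [0.572, -0.0234, 0.0225]
tool_rot: [-2.426, -1.996, -0.0]
ft_force: [-0.8, 0.1, 0.3]
grip_width: 0.159
grip_force: 0.0
```

>>> {"api": "send_rows", "payload": {
  "xyz": [
    [0.5,0,0],
    [1,0,0],
    [1.5,0,0],
    [2,0,0],
    [2.5,0,0],
    [2.5,0,0],
    [2.5,0,0],
    [2.5,0,0],
    [2.5,0,0],
    [2.5,0,0]
  ],
  "dr": [
    [0,0,0],
    [0,0,0],
    [0,0,0],
    [0,0,0],
    [0,0,0],
    [0,0,0],
    [0,0,0],
    [0,0,0],
    [0,0,0],
    [0,0,0]
  ]
}}

```text
time: 6.97
position: [0.5725, -0.021, 0.0225]
tool_rot: [-2.426, -1.996, -0.0]
ft_force: [-0.3, 0.2, 0.6]
grip_width: 0.163
grip_force: 0.0
```

>>> {"api": "send_rows", "payload": {
  "xyz": [
    [0.3,0,0],
    [0.6,0,0],
    [0.9,0,0],
    [1.2,0,0],
    [1.5,0,0],
    [1.5,0,0],
    [1.5,0,0],
    [1.5,0,0],
    [1.5,0,0],
    [1.5,0,0]
  ],
  "dr": [
    [0,0,0],
    [0,0,0],
    [0,0,0],
    [0,0,0],
    [0,0,0],
    [0,0,0],
    [0,0,0],
    [0,0,0],
    [0,0,0],
    [0,0,0]
  ]
}}

```text
time: 7.8
position: [0.5728, -0.0197, 0.0225]
tool_rot: [2.426, 1.996, -0.0]
ft_force: [0.5, -0.4, -0.4]
grip_width: 0.162
grip_force: 0.4
```

>>> {"api": "send_rows", "payload": {
  "xyz": [
    [0.3,0,0],
    [0.6,0,0],
    [0.9,0,0],
    [1.2,0,0],
    [1.5,0,0],
    [1.5,0,0],
    [1.5,0,0],
    [1.5,0,0],
    [1.5,0,0],
    [1.5,0,0]
  ],
  "dr": [
    [0,0,0],
    [0,0,0],
    [0,0,0],
    [0,0,0],
    [0,0,0],
    [0,0,0],
    [0,0,0],
    [0,0,0],
    [0,0,0],
    [0,0,0]
  ]
}}

```text
time: 8.63
position: [0.573, -0.0186, 0.0225]
tool_rot: [2.426, 1.995, -0.001]
ft_force: [-0.6, -4.0, 0.9]
grip_width: 0.16
grip_force: 2.1
```

>>> {"api": "send_rows", "payload": {
  "xyz": [
    [0.2,0,0],
    [0.4,0,0],
    [0.6,0,0],
    [0.6,0,0],
    [0.6,0,0],
    [0.6,0,0],
    [0.6,0,0],
    [0.6,0,0],
    [0.6,0,0],
    [0.6,0,0]
  ],
  "dr": [
    [0,0,0],
    [0,0,0],
    [0,0,0],
    [0,0,0],
    [0,0,0],
    [0,0,0],
    [0,0,0],
    [0,0,0],
    [0,0,0],
    [0,0,0]
  ]
}}

```text
time: 9.47
position: [0.573, -0.0183, 0.0225]
tool_rot: [2.426, 1.995, -0.001]
ft_force: [-0.7, -4.9, 1.6]
grip_width: 0.158
grip_force: 2.7
```

>>> {"api": "send_rows", "payload": {
  "xyz": [
    [0.2,0,0],
    [0.4,0,0],
    [0.5,0,0],
    [0.5,0,0],
    [0.5,0,0],
    [0.5,0,0],
    [0.5,0,0],
    [0.5,0,0],
    [0.5,0,0],
    [0.5,0,0]
  ],
  "dr": [
    [0,0,0],
    [0,0,0],
    [0,0,0],
    [0,0,0],
    [0,0,0],
    [0,0,0],
    [0,0,0],
    [0,0,0],
    [0,0,0],
    [0,0,0]
  ]
}}

```text
time: 10.3
position: [0.5731, -0.0182, 0.0225]
tool_rot: [2.426, 1.995, -0.002]
ft_force: [-1.0, -6.2, 1.2]
grip_width: 0.16
grip_force: 3.0
```

Snug at about 6 N. Back off, then rise.

>>> {"api": "send_rows", "payload": {
  "xyz": [
    [-1,0,0],
    [-4,0,0],
    [-9,0,0],
    [-15,0,0],
    [-20,0,-2],
    [-22,0,-15],
    [-22,0,-35],
    [-22,0,-60],
    [-22,0,-80],
    [-22,0,-90]
  ],
  "dr": [
    [0,0,0],
    [0,0,0],
    [0,0,0],
    [0,0,0],
    [0,0,0],
    [0,0,0],
    [0,0,0],
    [0,0,0],
    [0,0,0],
    [0,0,0]
  ]
}}

```text
time: 11.13
position: [0.5709, -0.0384, 0.1164]
tool_rot: [2.423, 1.994, 0.006]
ft_force: [-0.2, 0.1, 0.5]
grip_width: 0.163
grip_force: 0.0
```

>>> {"api": "send_rows", "payload": {
  "xyz": [
    [0,0,0],
    [0,0,0],
    [0,0,0],
    [0,0,0],
    [0,0,0],
    [0,0,0],
    [0,0,0],
    [0,0,0],
    [0,0,0],
    [0,0,0]
  ],
  "dr": [
    [0,0,0],
    [0,0,0],
    [0,0,0],
    [0,0,0],
    [0,0,0],
    [0,0,0],
    [0,0,0],
    [0,0,0],
    [0,0,0],
    [0,0,0]
  ],
  "jaw": 0
}}

```text
time: 11.97
position: [0.569, -0.0386, 0.1125]
tool_rot: [-2.426, -1.996, 0.0]
ft_force: [0.6, 0.0, -0.3]
grip_width: 0.008
grip_force: 0.0
```

```bash
python3 - <<'E'
from h import *
to(.5883,.0548,.080,89)
a=get_image("top")[:,:,::-1];b=get_image("wrist")[:,:,::-1];np.save("s.npy",get_state(),allow_pickle=True)
o=np.hstack([cv2.resize(a[145:265,140:260],(300,300),interpolation=2),cv2.resize(b,(400,300),interpolation=2)]);cv2.imwrite("pics/m3.png",o)
E
```

```text
t 11.97 pos [ 0.569  -0.0386  0.1125] F [ 0.58  0.01 -0.25] jaw 0.7 yaw 78.89
shift [95.3  0.9 32.5] dr [-0.      0.     -0.1764]
```

View pics/m3.png

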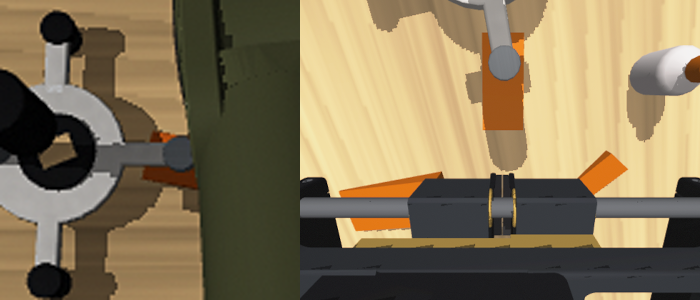

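The wedge sits under the foot. The cap, at wrist (204,62) of 400x300 and top (180,153), has not moved.

```bash
python3 - <<'E'
from h import *
s=get_state(); print(ray("wrist",204*1.4,62*1.4,.046,s), ray("top",212,206.2,.046))
E
```

```text
[0.58868325 0.05654586 0.046     ] [0.58875381 0.05522448 0.046     ]
```

>>> {"api": "send_rows", "payload": {
  "xyz": [
    [8,0,0],
    [20,0,4],
    [34,0,8],
    [48,0,14],
    [62,0.5,19],
    [75,1,24],
    [85,1,28],
    [92,1,31],
    [95,1,32],
    [95,1,32]
  ],
  "dr": [
    [0,0,-0.02],
    [0,0,-0.04],
    [0,0,-0.06],
    [0,0,-0.08],
    [0,0,-0.1],
    [0,0,-0.12],
    [0,0,-0.14],
    [0,0,-0.16],
    [0,0,-0.17],
    [0,0,-0.17]
  ]
}}

```text
time: 12.9
position: [0.5882, 0.0553, 0.0801]
tool_rot: [-2.245, -2.196, 0.001]
ft_force: [0.8, 0.4, -0.1]
grip_width: 0.007
grip_force: 0.0
```

```bash
python3 - <<'E'
from h import *
to(.5883,.0548,.063,89)
E
```

```text
t 12.90 pos [0.5882 0.0553 0.0801] F [ 0.75  0.37 -0.14] jaw 0.6 yaw 88.73
shift [-0.5  0.1 17.1] dr [-0.0008 -0.0003 -0.0046]
```

>>> {"api": "send_rows", "payload": {
  "xyz": [
    [0,0,2],
    [0,0,5],
    [0,0,8],
    [0,0,11],
    [0,0,13],
    [0,0,14.5],
    [0,0,15.5],
    [0,0,15.5],
    [0,0,15.5],
    [0,0,15.5]
  ],
  "dr": [
    [0,0,0],
    [0,0,0],
    [0,0,0],
    [0,0,0],
    [0,0,0],
    [0,0,0],
    [0,0,0],
    [0,0,0],
    [0,0,0],
    [0,0,0]
  ]
}}

```text
time: 13.73
position: [0.5885, 0.0545, 0.0652]
tool_rot: [2.248, 2.195, 0.0]
ft_force: [-0.4, 0.3, 0.4]
grip_width: 0.0
grip_force: 0.0
```

>>> {"api": "send_rows", "payload": {
  "xyz": [
    [0,0,0.3],
    [0,0,0.6],
    [0,0,0.9],
    [0,0,1.2],
    [0,0,1.2],
    [0,0,1.2],
    [0,0,1.2],
    [0,0,1.2],
    [0,0,1.2],
    [0,0,1.2]
  ],
  "dr": [
    [0,0,0],
    [0,0,0],
    [0,0,0],
    [0,0,0],
    [0,0,0],
    [0,0,0],
    [0,0,0],
    [0,0,0],
    [0,0,0],
    [0,0,0]
  ]
}}

```text
time: 14.57
position: [0.5883, 0.0544, 0.0638]
tool_rot: [2.248, 2.195, -0.0]
ft_force: [-0.0, -0.6, 0.6]
grip_width: 0.007
grip_force: 0.0
```

>>> {"api": "send_rows", "payload": {
  "xyz": [
    [0,0,0.2],
    [0,0,0.4],
    [0,0,0.6],
    [0,0,0.8],
    [0,0,0.8],
    [0,0,0.8],
    [0,0,0.8],
    [0,0,0.8],
    [0,0,0.8],
    [0,0,0.8]
  ],
  "dr": [
    [0,0,0],
    [0,0,0],
    [0,0,0],
    [0,0,0],
    [0,0,0],
    [0,0,0],
    [0,0,0],
    [0,0,0],
    [0,0,0],
    [0,0,0]
  ]
}}

```text
time: 15.4
position: [0.5884, 0.0544, 0.0635]
tool_rot: [2.248, 2.194, -0.0]
ft_force: [-2.3, -1.1, 5.0]
grip_width: 0.006
grip_force: 2.7
```

>>> {"api": "send_rows", "payload": {
  "xyz": [
    [0,0,0],
    [0,0,0],
    [0,0,0],
    [0,0,0],
    [0,0,0],
    [0,0,0],
    [0,0,0],
    [0,0,0],
    [0,0,0],
    [0,0,0]
  ],
  "dr": [
    [0,0,0],
    [0,0,0],
    [0,0,0],
    [0,0,0],
    [0,0,0],
    [0,0,0],
    [0,0,0],
    [0,0,0],
    [0,0,0],
    [0,0,0]
  ]
}}

```text
time: 16.23
position: [0.5884, 0.0544, 0.0635]
tool_rot: [2.248, 2.194, -0.0]
ft_force: [-1.7, -0.1, 4.4]
grip_width: 0.003
grip_force: 2.7
```

>>> {"api": "send_rows", "payload": {
  "xyz": [
    [0,0,0.1],
    [0,0,0.1],
    [0,0,0.1],
    [0,0,0.1],
    [0,0,0.1],
    [0,0,0.1],
    [0,0,0.1],
    [0,0,0.1],
    [0,0,0.1],
    [0,0,0.1]
  ],
  "dr": [
    [0,0,0],
    [0,0,0],
    [0,0,0],
    [0,0,0],
    [0,0,0],
    [0,0,0],
    [0,0,0],
    [0,0,0],
    [0,0,0],
    [0,0,0]
  ]
}}

```text
time: 17.07
position: [0.5884, 0.0544, 0.0635]
tool_rot: [2.248, 2.194, -0.0]
ft_force: [-2.2, -0.5, 5.9]
grip_width: 0.003
grip_force: 3.0
```

>>> {"api": "send_rows", "payload": {
  "xyz": [
    [0,0,0.1],
    [0,0,0.1],
    [0,0,0.1],
    [0,0,0.1],
    [0,0,0.1],
    [0,0,0.1],
    [0,0,0.1],
    [0,0,-1],
    [0,0,-4],
    [0,0,-10]
  ],
  "dr": [
    [0,0,0],
    [0,0,0],
    [0,0,0],
    [0,0,0],
    [0,0,0],
    [0,0,0],
    [0,0,0],
    [0,0,0],
    [0,0,0],
    [0,0,0]
  ]
}}

```text
time: 17.9
position: [0.5877, 0.0543, 0.0722]
tool_rot: [-2.247, -2.194, 0.002]
ft_force: [-0.1, -0.6, -0.3]
grip_width: 0.004
grip_force: 0.0
```

>>> {"api": "send_rows", "payload": {
  "xyz": [
    [-5,0,-8],
    [-15,0,-18],
    [-30,0,-30],
    [-50,0,-45],
    [-75,0,-60],
    [-105,0,-75],
    [-135,0,-90],
    [-160,0,-100],
    [-175,0,-105],
    [-180,0,-105]
  ],
  "dr": [
    [0,0,0],
    [0,0,0],
    [0,0,0],
    [0,0,0],
    [0,0,0],
    [0,0,0],
    [0,0,0],
    [0,0,0],
    [0,0,0],
    [0,0,0]
  ]
}}

```text
time: 18.73
position: [0.5844, -0.1312, 0.1804]
tool_rot: [2.252, 2.184, 0.0]
ft_force: [0.1, -0.7, 0.5]
grip_width: 0.007
grip_force: 0.0
```

```bash
python3 - <<'E'
from h import *
a=get_image("top")[:,:,::-1];b=get_image("scene")[:,:,::-1]
o=np.hstack([cv2.resize(a[145:265,140:280],(400,343),interpolation=2),cv2.resize(b[90:270,230:440],(400,343),interpolation=2)]);cv2.imwrite("pics/m4.png",o)
E
```

```text
(no output)
```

View pics/m4.png

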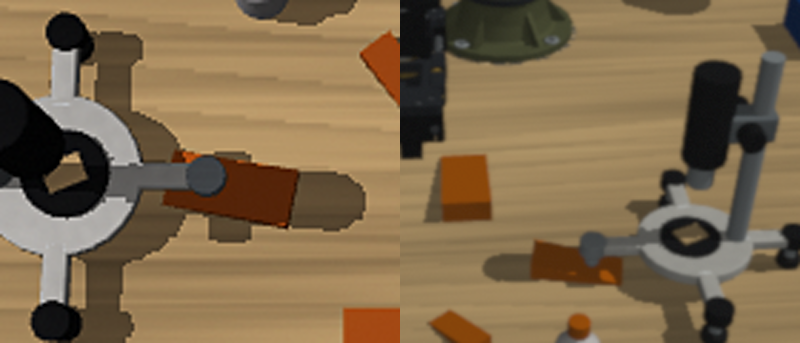

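The wedge is in place under the foot (cap at (207,175) in the left half). The microscope has not moved and the arm is clear. Handing in.

```bash
python3 -c "
from bench import *
print(close_job())"
```

```text
the job is handed in; nothing more can be done
None
```

The middle-sized wedge is snug under the steel-capped foot (about 6 N of push), the cap held about 5 N for over 2 s without rocking, the arm is clear, and the job is handed in at about 19 s; no verdict was shown.

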